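# Unlock and open the paper trimmer

### The arm

A 6-joint arm with a two-finger parallel gripper is mounted at the origin on the work surface. World frame = base frame: x ahead of the robot, y to its left, z up, the work surface at z = 0. Lengths are in m, angles in rad, forces in N, time in s.
With the tool pointing down it reaches from about 0.35 to 0.8 m from the base axis. Payload 7.3 kg.
Tool frame: the origin (TCP) lies between the finger pads; the fingertips stand 25 mm ahead of it and the grasp point (between the pads) lies 6 mm ahead of it (r.tip_extent is the distance from the TCP to the fingertips, in m); z points along the fingers, y is the line along which they close (so a half turn about z gives the same grasp; the last joint's range is limited). The gripper opens to 85 mm and grips with 20 to 120 N. Pads are 22 mm wide; open, the fingers measure 114 mm over their backs; the gripper's body (76 mm by 85 mm) begins 54 mm behind the grasp point. The pads swing forward as they close: fully open they stand 13 mm farther back than shut.
Start: joints at [1.093, 0.342, 1.524, -0, 1.275, -0.146], TCP at [0.171, 0.496, 0.256] pointing down, gripper open.
Joint ranges: [-2.53, 2.53], [-0.77, 2.02], [0.04, 2.7], [-1, 4.14], [0.28, 2.66], [-3.11, 3.11]. Speed limits (rad/s): [2.57, 2.57, 3.14, 3.14, 3.14, 3.14].

### API

Orientations are given as a unit quaternion [x, y, z, w].
In Python, from workcell import r, command_gripper, optics gives the robot as it stands. The module is installed in compiled form; this text tells all that it offers. Calls block until the motion is done:
- r.reach(position, orientation): joint-space move of the TCP to a pose.
- r.move_straight(position, orientation=None, speed=0.15, max_force=None): straight line of the TCP; orientation=None keeps the orientation; speed is the mean speed in m/s. With max_force (N) it stops when the force on the tool has changed by that much, and returns True; else False.
- r.movej(angles): joint-space move.
- command_gripper(opening, force=None): finger opening in m; force is the grip in N (None keeps the last); returns when the fingers have stopped.
- r.hold(seconds).
- r.solve_ik(position, orientation): joint angles nearest the present ones, or None.
- r.read_state(): the state.
- optics.get_image(name): name is "scene" or "top" or "wrist"; returns (picture, depth): 480x640x3 uint8, red, green, blue; 480x640 float32, m along the optical axis (not along the pixel's ray), 0 where there is no reading.
- optics.camera_model(name): a dict with "K" (3x3 intrinsics, pixels), "R" (3x3) and "t" (3): a world point X has camera coordinates R X + t; the wrist camera has in their place "tool_from_camera" (4x4, takes a point from camera to tool coordinates, whose origin is the TCP and whose axes are the flange's). Camera axes: x right, y down, z forward; pixel columns grow to the right and rows downward; lengths in m; the calibration is good to about 2 mm. A picture is of the moment at which its call begins: read the wrist's pose just before it. camera_model takes no time and is no camera call.
A pose or a line that the arm cannot do raises r.PlanningError and nothing moves.
- r.finish_job(): hands the job in; it is judged then, once.
The state is a dict: "time_s": time; "joint_positions": joint angles; "dq": joint speeds; "tau": joint torques, N m; "eef_pos": TCP position; "eef_rot": TCP orientation; "contact_force": force on the tool from outside, world axes, zero at the start; "torque": the same for the moment, N m; "grip_width": finger opening in m; "grip_force": force on a finger pad.
Only numpy, scipy, OpenCV 4.12 (cv2) and the standard library are available. Lean on these libraries where they do the work, as an engineer would, in place of code of your own. Each camera call takes 0.05 s, during which the arm holds its last target. There are 200 camera calls.

### The job

Open the guillotine paper trimmer so that a sheet of card can be slipped under its blade: first flip the steel catch at the front corner right over sideways, off the blade arm, then take the arm by its wooden handle, raise it about 40 degrees and finish still holding it up there. Do not let the arm drop, keep the fingers off the blade, and leave everything else where it is.

Things in the scene. Friction and masses are not known exactly. Their poses are not given: they have to be found in the camera images.
- trimmer: Guillotine paper trimmer, fixed (all in mm). Origin under the middle of its 300 x 236 baseboard (top at height 32); x from the front edge (handle end) to the rear, y left, z up; it stands side-on, arm towards the robot. Low rear fence; upright clear finger guard at y -104, x -122 to 128, 62 high. Blade arm along the right edge, catch at the front right corner.
- blade_arm (a joint): Angle (rad) of the blade arm, a grey steel bar 8 wide, 24 tall (height 30 to 54 when shut) in the plane trimmer y -126.5. 0 shut, grows as the handle rises, stop 1.25. Level hinge axis along trimmer y through trimmer x 150, height 42. About 0.8 kg: some 4 N at the handle lifts it; it falls shut if let go. Under the catch it can rise less than 0.02.
- catch (a joint): Angle (rad) of the catch: 0 to 0.12 standing and locking the bar; grows as its top swings to trimmer +y (left) about an axis along trimmer x; stop at 1.5, lying along the board's front edge. The bar is free from about 0.5. It turns easily (0.3 N at the tab), stays where left near upright, and past about 0.8 drops over to its stop by itself.
- grip_mid (a point): Middle of the wooden handle, on its axis. With the arm shut: trimmer x -242, y -126.5, height 50; 392 from the hinge. The handle is a smooth round barrel 96 long in line with the arm, sticking out over the table beyond the board's front edge, 25 in diameter in the middle, 19 at its ends.
- grip_handle: The same wooden handle with its origin at its inner end, 48 from its middle towards the hinge; its -x axis runs along the handle away from the hinge.
- blade: The steel blade, a plate 262 long, 26 deep, 2.5 thick on the left side of the bar, 19 to 281 from the hinge, its edge 13 below the bar. Sharp: not to be touched. Origin at its front end, 281 from the hinge.
- catch_pivot (a point): Pivot of the catch, in front of the arm rest under the bar: trimmer x -157, y -126.5, height 16.
- catch_tab (a point): Middle of the catch's thumb tab, 53 above and 9 left of the pivot when upright. The catch is a bare steel strip 12 wide (along trimmer x) standing just left of the bar, with a lip over the bar (height 56 to 60, reaching 11 right of the pivot); above the lip stands the tab: 16 wide (x), 5 thick (y), height 60 to 82, top edge rolled.
- ruler: Bystander: a wooden ruler, 240 x 28 x 4, lying on the baseboard (mm). Origin under its middle.
- relief_tile: Bystander: a dark cast relief tile, 85 x 60 x 14, lying on the baseboard (mm). Origin under its middle.
- water_cup: Bystander: a clear plastic cup, 66 across, 75 tall, standing on the table (mm). Origin under its middle.
- paint_jar: Bystander: a pale plastic jar with a white lid, 62 across, 65 tall, on the table (mm). Origin under its middle.
- varnish_jar: Bystander: an amber glass jar with a black lid, 58 across, 85 tall, on the table (mm). Origin under its middle.
- sanding_block: Bystander: a cream sanding block, 75 x 48 x 32, on the table (mm). Origin under its middle.
- twin_pot: Bystander: two white pots joined side by side, 128 x 66 x 62 tall, on the table (mm). Origin under its middle.
- palette_knife: Bystander: a palette knife, 172 long, 14 wide, 10 thick, lying on the table beyond the handle's end (mm). Origin under its middle.

How it is judged:
On the way, in this order (a step that is already met when the one before it is completed fails the run):
1. the catch is flipped over (beyond 1.0 rad) while the blade arm is still shut (value of joint catch above 1 rad and value of joint blade_arm below 0.06 rad), for 0.2 s.
2. the blade arm is raised beyond 0.55 rad by its handle, in the fingers (value of joint blade_arm above 0.55 rad and contact force between the fingers and grip_handle above 1 N), for 0.2 s.
At the end, for the whole second after the job is handed in: The catch lies flipped over (beyond 1.0 rad). The fingers hold the blade arm by its handle (over 1 N), still and raised to between 0.55 and 0.90 rad (31 to 52 degrees), nothing else touching the blade. All other things are within 40 mm of where they were (all of step 2 and value of joint blade_arm below 0.9 rad and velocity of joint blade_arm between -0.15 and 0.15 rad/s and value of joint catch above 1 rad and contact force between blade and anything else below 0.5 N and distance of each of ruler, relief_tile, water_cup, paint_jar, varnish_jar, sanding_block, twin_pot, palette_knife from where it was at the start of the episode below 0.04 m); the arm keeps its last pose, push and grip.
It fails at once if the blade arm drops (falls faster than 1.5 rad/s) (velocity of joint blade_arm below -1.5 rad/s).
It fails at once if the fingers press on the blade (over 1 N) (contact force between the fingers and blade above 1 N).
It fails at once if one of the other things is shifted by more than 40 mm (distance of any of ruler, relief_tile, water_cup, paint_jar, varnish_jar, sanding_block, twin_pot, palette_knife from where it was at the start of the episode above 0.04 m).
It also fails if it takes over 48 s, if anything falls off the work surface, if the arm or the gripper's body presses on something with over 40 N, if the wrist force passes 120 N, or if a joint passes its speed limit or range.

## Working session

There is one attempt and no reset: what is moved stays moved. The work goes in short steps, each a Python script; the robot and the scene stay as the last script left them, time stands still between calls to the robot, and variables do not carry over. Pictures are saved under pics/ and viewed, at most 10 in all, crops included, and the job is handed in when it is done.

```bash
mkdir -p pics; cat > h.py <<'E'
import numpy as np, cv2
from workcell import r, command_gripper, optics
def shot(n,f):
    im,d=optics.get_image(n); cv2.imwrite('pics/'+f+'.png',im[:,:,::-1]); np.savez('pics/'+f,im=im,d=d); return im,d
def pts(n,d):
    m=optics.camera_model(n);K=m['K'];v,u=np.mgrid[:480,:640]
    p=np.stack([(u-K[0,2])/K[0,0]*d,(v-K[1,2])/K[1,1]*d,d],-1)
    return (p-m['t'])@m['R']
def ray(n,u,v,z):
    m=optics.camera_model(n);K=m['K'];R=np.array(m['R']);c=-R.T@m['t']
    w=R.T@np.array([(u-K[0,2])/K[0,0],(v-K[1,2])/K[1,1],1]); return c+w*(z-c[2])/w[2]
E
python3 - <<'E'
from h import *
for n in('top','scene'): shot(n,n+'0'); print(optics.camera_model(n))
print(r.read_state()['eef_rot'],r.tip_extent)
E
```

```text
{'K': array([[569.86700984,   0.        , 319.34919062],
       [  0.        , 569.86700984, 237.33608358],
       [  0.        ,   0.        ,   1.        ]]), 'R': array([[-0.03360059, -0.99943151, -0.00276644],
       [-0.97775793,  0.03344506, -0.20705277],
       [ 0.20702759, -0.00425219, -0.97832586]]), 't': array([0.06629537, 0.62537117, 1.26057102])}
{'K': array([[513.23870257,   0.        , 315.81563721],
       [  0.        , 513.23870257, 232.39741395],
       [  0.        ,   0.        ,   1.        ]]), 'R': array([[-0.11209906,  0.99356682, -0.01608649],
       [ 0.69122968,  0.06633738, -0.71958382],
       [-0.71388747, -0.09178413, -0.69421924]]), 't': array([ 0.00555764, -0.40921542,  1.44926504])}
[ 1.65113937e-01  9.86274255e-01 -6.62370241e-04 -2.08347760e-04] 0.025
```

View pics/top0.png

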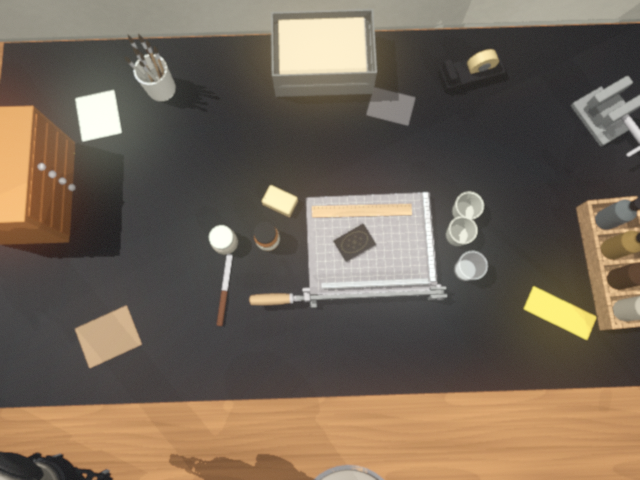

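View pics/scene0.png

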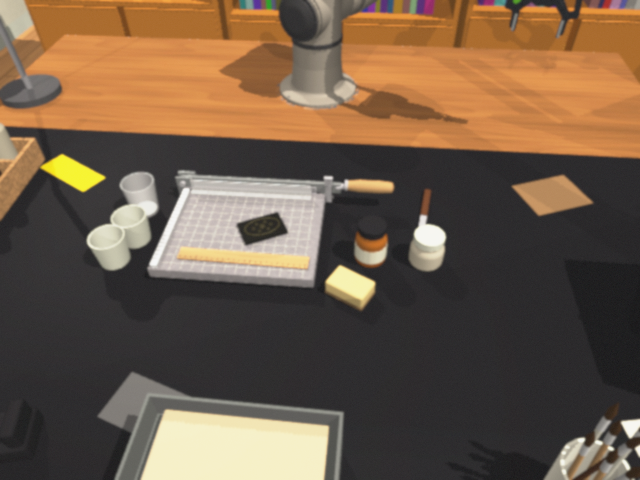

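The top view shows the wooden handle at about (250–292, 299), the catch at (313, 297) and the board corners at about (307,197), (430,193), (438,297). In the scene view the handle is at (345–393, 186) and the catch at (329, 188). Trimmer x runs roughly along world −y.

```bash
cat > m.py <<'E'
from h import *
for n,roi in(('top',(240,285,298,315)),('scene',(335,172,400,200))):
    a=np.load(f'pics/{n}0.npz');im,d=a['im'],a['d']
    hsv=cv2.cvtColor(im,cv2.COLOR_RGB2HSV)
    m=(hsv[...,1]>60)&(hsv[...,2]>90)
    k=np.zeros_like(m);k[roi[1]:roi[3],roi[0]:roi[2]]=1;m&=k
    P=pts(n,d)[m&(d>0)]; P=P[P[:,2]>.03]
    v,u=np.nonzero(m);print(n,m.sum(),'u',u.min(),u.max(),'v',v.min(),v.max())
    c=np.median(P,0);print('depth med',c,P.min(0),P.max(0))
    vx,vy,x0,y0=cv2.fitLine(np.c_[u,v].astype(np.float32),cv2.DIST_HUBER,0,.01,.01).ravel()
    e=[ray(n,uu,y0+(uu-x0)*vy/vx,.05) for uu in(u.min(),u.max()+1)];print('axis ends',e, 'mid',sum(e)/2)
    dd=e[1]-e[0];print('heading',np.degrees(np.arctan2(dd[1],dd[0])),np.linalg.norm(dd))
# board from top depth
a=np.load('pics/top0.npz');P=pts('top',a['d']);m=(np.abs(P[...,2]-.032)<.007)
k=np.zeros_like(m);k[185:300,300:445]=1;m&=k
m=cv2.morphologyEx(m.astype(np.uint8),cv2.MORPH_CLOSE,np.ones((9,9)))
cs=max(cv2.findContours(m,0,2)[0],key=cv2.contourArea)
W=np.array([ray('top',*c[0],.032)[:2] for c in cs],np.float32)
q=cv2.minAreaRect(W*1000);print('board',q);print(cv2.boxPoints(q))
# tall pts near catch
k[:]=0;k[280:312,296:330]=1
Q=P[k&(P[...,2]>.058)];print('catch top',len(Q),Q.mean(0) if len(Q) else 0,Q.max(0))
E
python3 m.py
```

```text
top 479 u 249 289 v 293 305
depth med [0.48813683 0.16453529 0.05970547] [0.47670281 0.11937537 0.04475671] [0.50143703 0.21182898 0.06989056]
axis ends [array([0.48881513, 0.21181144, 0.05      ]), array([0.49039124, 0.11735176, 0.05      ])] mid [0.48960319 0.1645816  0.05      ]
heading -89.04407808609578 0.0944728350609265
scene 598 u 348 394 v 179 192
depth med [0.49957226 0.16202984 0.05673396] [0.48321921 0.11687708 0.03874783] [0.50564952 0.20885225 0.06527551]
axis ends [array([0.4905158 , 0.11705796, 0.05      ]), array([0.48851088, 0.21280131, 0.05      ])] mid [0.48951334 0.16492963 0.05      ]
heading 91.19963119526618 0.09576433963691246
board ((607.5302124023438, -76.76568603515625), (256.392578125, 299.5721740722656), 0.562792956829071)
[[ 477.86884    71.75398 ]
 [ 480.81134  -227.80376 ]
 [ 737.1916   -225.28535 ]
 [ 734.2491     74.272385]]
catch top 91 [0.49111551 0.07010398 0.13831992] [0.51416777 0.09403995 1.36291747]
```

```bash
cat >> h.py <<'E'
from scipy.spatial.transform import Rotation as Ro
th=np.radians(-88.95); X=np.array([np.cos(th),np.sin(th),0]); Y=np.array([-np.sin(th),np.cos(th),0]); Z=np.array([0,0,1.])
O=np.array([.48956,.1648,0])+.242*X+.1265*Y
def T(x,y,z): return O+X*x/1e3+Y*y/1e3+Z*z/1e3
def quat(tilt=0):  # tilt: rotation with the blade arm (handle rising)
    z=-Z; R=np.column_stack([np.cross(Y,z),Y,z])
    return (Ro.from_rotvec(-Y*tilt)*Ro.from_matrix(R)).as_quat()
def grasp(a,t0):  # TCP pose holding grip_mid at arm angle a with tool tilt a+t0
    rot=Ro.from_rotvec(-Y*a); H=T(150,-126.5,42); g=H+rot.apply(T(-242,-126.5,50)-H)
    q=quat(a+t0); return g-.006*Ro.from_quat(q).apply([0,0,1]),q
E
python3 - <<'E'
from h import *
print(O,grasp(.7,0)[0])
for t0 in(0,-.2,-.35,-.5):
    print(t0,[None if (s:=r.solve_ik(*grasp(a,t0))) is None else np.round(s,2).tolist() for a in(0,.35,.7,.75)])
command_gripper(0.0,40)
q=quat(); P=lambda f,z:T(-157,-126.5+f-14.5,z+25)
p=P(-14,68)
r.reach(p+[0,0,.10],q); r.move_straight(p,speed=.12)
shot('scene','s1')
print(r.read_state()['eef_pos'],p,r.read_state()['time_s'])
im=np.load('pics/s1.npz')['im'];cv2.imwrite('pics/s1c.png',cv2.resize(im[100:260,230:430],None,fx=4,fy=3.75)[:,:,::-1][:600])
E
```

```text
[ 0.62047339 -0.07484126  0.        ] [ 0.49108395  0.08165115 -0.19982554]
0 [[0.18, 0.58, 1.78, -0.0, 0.78, 0.16], [0.32, 0.88, 1.73, -0.53, 0.7, 0.74], [0.36, 1.22, 1.6, -0.93, 0.85, 1.17], [0.36, 1.27, 1.57, -0.98, 0.89, 1.21]]
-0.2 [[0.06, 0.57, 1.83, 0.29, 0.76, -0.17], [0.22, 0.84, 1.8, -0.28, 0.55, 0.45], [0.28, 1.15, 1.69, -0.89, 0.64, 1.07], [0.28, 1.19, 1.67, -0.95, 0.67, 1.13]]
-0.35 [[-0.03, 0.58, 1.85, 0.5, 0.79, -0.42], [0.14, 0.82, 1.84, -0.0, 0.48, 0.12], [0.2, 1.11, 1.75, -0.8, 0.49, 0.94], [0.2, 1.15, 1.73, -0.89, 0.51, 1.02]]
-0.5 [[-0.11, 0.61, 1.87, 0.68, 0.85, -0.63], [0.05, 0.82, 1.87, 0.33, 0.47, -0.27], [0.12, 1.08, 1.79, -0.61, 0.35, 0.69], [0.12, 1.12, 1.78, -0.75, 0.37, 0.82]]
[0.46317275 0.07940128 0.09370826] [0.4626224  0.07929201 0.093     ] 3.7583
```

View pics/s1c.png

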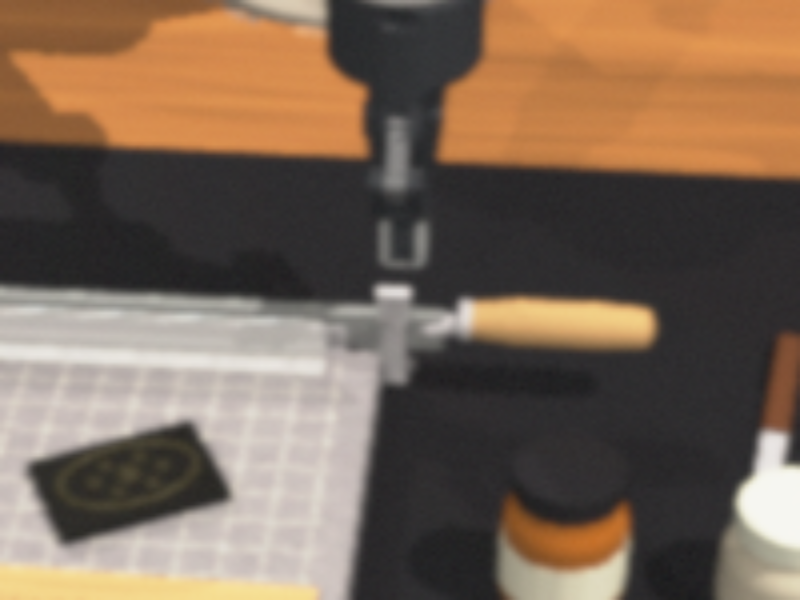

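The closed fingertips (crop 403, 265) are right behind the upright catch tab (395, 290) and in line with it. I'll push it over now, and correct the lift rotation sign.

```bash
sed -i 's/from_rotvec(-Y/from_rotvec(Y/' h.py
python3 - <<'E'
from h import *
P=lambda f,z:T(-157,-126.5+f-14.5,z+25)
for f,z in((25,66),(50,56),(66,50)):
    print(r.move_straight(P(f,z),speed=.07,max_force=12),r.read_state()['eef_pos'],P(f,z),r.read_state()['contact_force'])
r.hold(.4)
r.move_straight(P(66,120),speed=.15); 
print(grasp(.7,0)[0])
for t0 in(0,-.2,-.35,-.5,-.65):
    print(t0,[None if (s:=r.solve_ik(*grasp(a,t0))) is None else np.round(s,2).tolist() for a in(0,.35,.7,.75)])
r.reach(T(-300,-126.5,210),quat()); command_gripper(.085)
print(r.read_state()['time_s'])
im,_=shot('scene','s2');cv2.imwrite('pics/s2c.png',cv2.resize(im[100:260,230:430],None,fx=4,fy=3.75)[:,:,::-1])
E
```

```text
False [0.50124863 0.08000414 0.09086877] [0.50161586 0.08000668 0.091     ] [-0.53479648 -0.16397479 -0.43766947]
False [0.52652309 0.08045684 0.0806215 ] [0.52661166 0.08046481 0.081     ] [-0.80229404  0.38059294  0.20792662]
False [0.54259648 0.08074512 0.0748132 ] [0.54260897 0.08075801 0.075     ] [-0.09634954  0.002884    1.08840367]
[0.4914145  0.06361608 0.30524112]
0 [[0.18, 0.58, 1.78, -0.0, 0.78, 0.16], [-0.08, 0.37, 1.73, 0.39, 1.1, -0.29], [-0.39, 0.33, 1.6, 0.63, 1.55, -0.54], [-0.44, 0.34, 1.57, 0.66, 1.61, -0.56]]
-0.2 [[0.29, 0.61, 1.73, -0.25, 0.87, 0.44], [0.04, 0.37, 1.7, 0.17, 1.08, -0.06], [-0.3, 0.28, 1.57, 0.47, 1.47, -0.41], [-0.35, 0.29, 1.54, 0.51, 1.53, -0.45]]
-0.35 [[0.36, 0.66, 1.68, -0.4, 0.97, 0.6], [0.12, 0.38, 1.67, -0.0, 1.1, 0.11], [-0.22, 0.26, 1.55, 0.34, 1.43, -0.31], [-0.28, 0.26, 1.52, 0.38, 1.49, -0.35]]
-0.5 [[0.43, 0.71, 1.63, -0.52, 1.08, 0.73], [0.21, 0.4, 1.64, -0.16, 1.14, 0.26], [-0.14, 0.25, 1.53, 0.2, 1.4, -0.19], [-0.19, 0.24, 1.51, 0.25, 1.45, -0.25]]
-0.65 [[0.49, 0.77, 1.58, -0.62, 1.19, 0.82], [0.29, 0.44, 1.61, -0.31, 1.19, 0.4], [-0.05, 0.25, 1.51, 0.05, 1.38, -0.08], [-0.11, 0.24, 1.49, 0.1, 1.42, -0.14]]
7.8917
```

View pics/s2c.png

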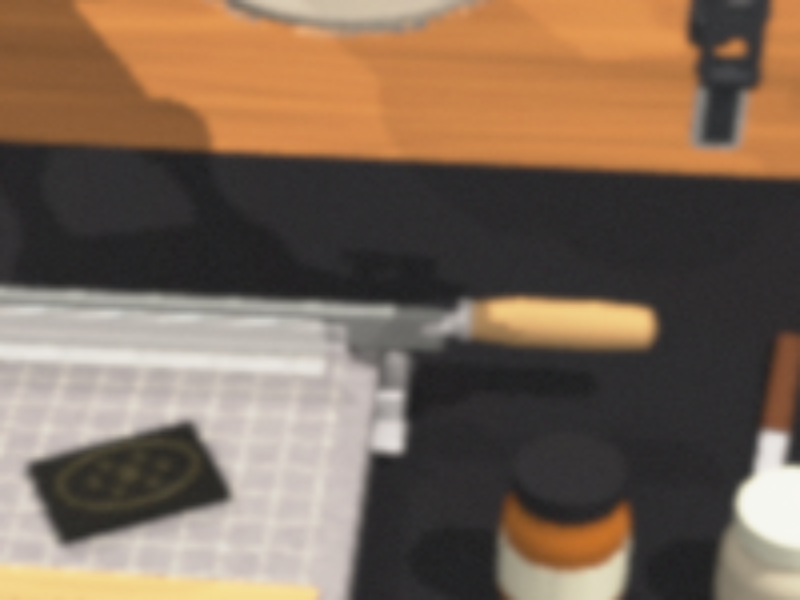

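The catch now lies flipped over (crop 390, 400–450) and the arm is still shut. Next I grasp the handle with a forward tilt of 0.3 rad.

```bash
python3 - <<'E'
from h import *
p,q=grasp(0,-.3); d=Ro.from_quat(q).apply([0,0,1])
r.reach(p-.09*d,q); print(r.move_straight(p,speed=.1,max_force=10))
command_gripper(0,80); s=r.read_state(); print(s['grip_width'],s['grip_force'],s['contact_force'],s['eef_pos']-p)
for a in(.04,.1,.2):
    print(a,r.move_straight(*grasp(a,-.3),speed=.05,max_force=40)); s=r.read_state(); print(s['contact_force'],s['torque'],s['eef_pos']-grasp(a,-.3)[0],s['grip_width'],s['time_s'])
im,_=shot('scene','s3');cv2.imwrite('pics/s3c.png',cv2.resize(im[60:260,200:440],(720,600))[:,:,::-1])
E
```

```text
False
0.022910352929351546 78.33501040935516 [0.11333923 1.61221736 4.2762245 ] [0.00032092 0.00017828 0.00040845]
0.04 False
[ 2.93316378  3.24988309 -2.81607766] [ 0.62376313 -0.45539556 -0.01238357] [2.80028066e-04 1.84814100e-04 9.38072002e-06] 0.02247753018605473 10.4583
0.1 False
[ 2.96656939  3.58804924 -2.65982716] [ 0.72253533 -0.58193418 -0.03539398] [ 2.82988947e-04  2.14525293e-04 -6.58600865e-05] 0.022982915343526502 11.0833
0.2 False
[ 3.47214361  4.78640258 -2.05718021] [ 0.63918839 -0.6639079  -0.04174534] [ 0.00019707  0.00028731 -0.00017183] 0.022751756550872904 12.025
```

View pics/s3c.png

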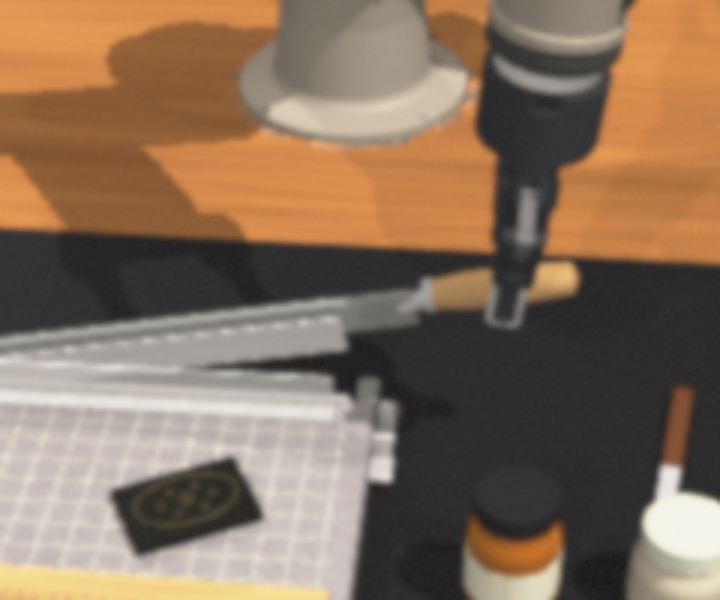

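The handle (crop 505, 290) is held at its middle and the bar has lifted. The catch is still lying over at (382, 450). I'll carry on up to 0.71 rad.

```bash
python3 - <<'E'
from h import *
for a in np.linspace(.27,.71,7):
    b=r.move_straight(*grasp(a,-.3),speed=.06,max_force=40); s=r.read_state(); print(round(a,2),b,s['contact_force'],np.abs(s['eef_pos']-grasp(a,-.3)[0]).max(),s['grip_width'])
    if b: break
r.hold(1); s=r.read_state(); print(s['time_s'],s['grip_force'])
im,_=shot('scene','s4');cv2.imwrite('pics/s4c.png',cv2.resize(im[20:260,160:448],(720,600))[:,:,::-1])
E
```

```text
0.27 False [ 3.81392517  4.64448371 -2.52835713] 0.00030529916142568725 0.022725090652006688
0.34 False [ 3.86302079  4.49620824 -1.07991501] 0.0003958351888957712 0.022744445789425832
0.42 False [ 4.25015412  6.20891532 -0.97308454] 0.000445552396873522 0.022434017445621367
0.49 False [ 3.99041154  5.75319172 -0.4050378 ] 0.000528565592150726 0.022811238184092923
0.56 False [2.81260827 6.42945804 0.01986501] 0.0006109073550818606 0.022521378579684673
0.64 False [2.39567819 5.63835717 1.99095939] 0.0007118545762667267 0.022659550482836945
0.71 False [1.85589334 5.70169648 2.46522168] 0.000809480262112916 0.022892806384986517
17.4833 78.7758457660675
```

View pics/s4c.png

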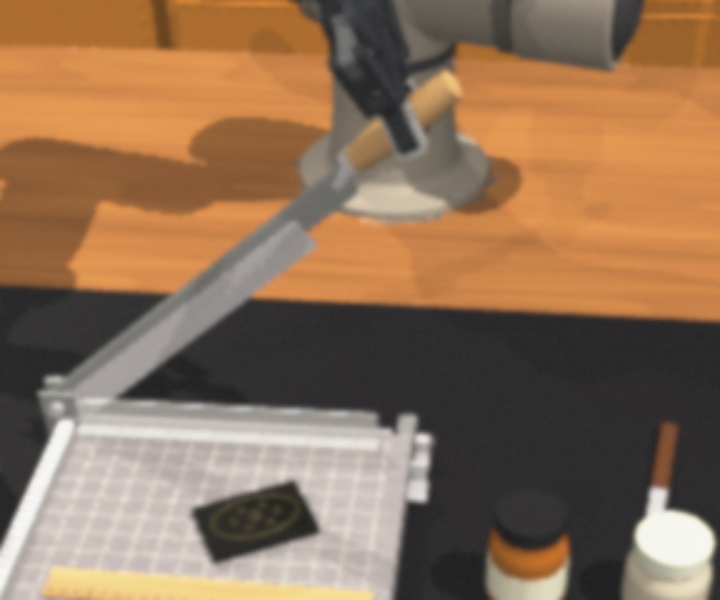

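The arm is up about 40°, held by its handle (crop 405, 125). The catch is still flipped (420, 465) and the other things look undisturbed.

```bash
python3 -c "
from workcell import r
print(r.finish_job())"
```

```text
the job is handed in; nothing more can be done
None
```

I flipped the catch fully over, raised the blade arm by its handle to about 0.71 rad (41°), and handed the job in still holding it there; the hand-in returned no verdict, but the last picture showed the bystanders in view (ruler, tile, jars, knife) undisturbed.

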